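Level a two-plate counter balance

ROBOT

A 6-joint arm with a two-finger parallel gripper is mounted at the origin on a cart in front of the work surface, level with it; the furniture and walls round the work are solid. World frame = base frame: x ahead of the robot, y to its left, z up, the work surface at z = 0. Lengths are in m, angles in rad, forces in N, time in s.
With the tool pointing down it reaches from about 0.375 to 0.925 m from the base axis. Payload 5.7 kg.
Tool frame: the origin (TCP) lies midway between the tips of the shut fingers; the grasp point (between the pads) lies bot.grip_point_offset behind it (bot.grip_point_offset is the distance from the TCP to the grasp point, in m); z points along the fingers, y is the line along which they close (so a half turn about z gives the same grasp; the last joint's range is limited). The gripper opens to 88 mm and grips with 3 to 60 N. Pads are 20 mm wide; open, the fingers measure 115 mm over their backs; the gripper's body (75 mm by 178 mm) begins 61 mm behind the grasp point.
Start: joints at [1.216, 0.359, 1.51, -0, 1.272, -0.115], TCP at [0.142, 0.583, 0.192] pointing down, gripper open.
Joint ranges: [-2.97, 2.97], [-1.01, 2.36], [0.21, 2.38], [-0.96, 4.11], [0.2, 2.71], [-2.98, 2.98]. Speed limits (rad/s): [2.39, 2.39, 3.14, 3.14, 3.14, 3.14].

INTERFACE

Orientations are given as a unit quaternion [w, x, y, z].
In Python, from cell import bot gives the robot as it stands.
- The arm moves only by the tool servo_tool, never from a script. Its argument "rows" is a list of rows, each a list of 3 entries, a list of its own where there are three numbers: the turn, a rotation vector about the tool's x, y, z in units of 5 degrees (1.0 is 5 degrees), then the shift along the tool's x, y, z in units of 25 mm (1.0 is 25 mm), then the closure in counts, from 0 (fully open) to 255 (shut). A call has 1 to 12 rows; each row is the pose to reach, as a shift and turn from the pose commanded when the call began, along the tool's axes at that moment; what a row does not reach only later rows make up. A row lasts 1/12 s, in which the tool goes at most 41.7 mm and 7.16 degrees, less where a joint would pass 70% of its speed; a pose out of reach is approached as far as the arm can. A call with a gripper value outside its range is refused whole. The fingers move at their own pace and stop on an object; "squeeze" is the grip in N (left out, the last holds). Time passes only in rows, so rows that repeat a pose let the fingers close. It gives the time, the measured TCP pose, the force, the opening and the grip force at its end, in the units of the state.
- bot.observe(): the state, without advancing time (a new reading comes with each control period).
- bot.get_image(name): name is "side" or "top"; returns a dict with "image" (400x640x3 uint8, red, green, blue), "fx", "fy", "cx", "cy" (pixels), "cam_to_world" (4x4, takes a point from camera to world coordinates). Camera axes: x right, y up, looking along -z (the intrinsics and any distortion apply to the point x, -y, -z); pixel columns grow to the right and rows downward; lengths in m; the calibration is good to about 2 mm. A picture is of the moment at which its call begins. There is no depth.
- bot.sign_off(): hands the job in; it is judged then, once.
Trained networks look in a picture, given as the dict that the camera call returned (one of the last four; its "shot" number tells which), for a name from the list of things; names that differ only in an ending like _2 or _b are one class to them, and where a whole thing is asked for, a point or a joint stands for the part that bears it (a point fixed in the world has none). Each returns a list of dicts, best first, with "conf" (0 to 1); they miss things now and then, are a little off and sometimes report something else, mostly with a low value. They report only what shows in the picture. A call takes as long as a camera call. They do not tell look-alikes from the thing itself.
- bot.outline_of(label, picture): "pixels" (400x640 bool, what is visible of it) and "rect" ([centre column, centre row, width, height] in pixels, round what is visible of it).
- bot.place_of(label, picture): "location" ([column, row] in pixels: a listed point, or the origin of a listed thing).
The state is a dict: "t": time; "qpos": joint angles; "qd": joint speeds; "effort": joint torques, N m; "tool_pos": TCP position; "tool_rot": TCP orientation; "wrist_force": force on the tool from outside, world axes, zero at the start; "torque": the same for the moment, N m; "grip_width": finger opening in m; "finger_force": force on a finger pad.
Only numpy, scipy, OpenCV 4.12 (cv2) and the standard library are available. Lean on these libraries where they do the work, as an engineer would, in place of code of your own. Each camera call takes 0.05 s, during which the arm holds its last target. There are 200 camera calls.

TASK

The two-plate balance hangs left side down. Move the timber block that leaves the long block alone on the left over to the right plate, setting it down gently beside the one there; then trim the balance by pushing the stiff steel weight along its rod, little by little with the shut fingertips and never harder than about 12 N, until the two plates stand level when nothing touches the balance.

Things in the scene. Friction and masses are not known exactly. Their poses are not given: they have to be found in the camera images.
- balance: Grey counter balance, housing 110x440x53 mm standing on the bench (fixed to it). Origin: on the bench under the middle of the housing. Its x points to the far side, its y to the left plate. The pivot of the beam lies 50 mm above the origin and runs along x. The two flat plates stand at y = +190 and -190 mm; a linkage keeps them horizontal, so it does not matter where on its plate a block lies.
- beam (a joint): Tilt of the beam, rad: 0 = level (both plate tops 90 mm above the bench), positive = left plate (+y) up, each plate then moves 190 mm x tilt. Stops at -0.12 and +0.12. It counts as level within 0.025 rad. It is sprung and damped: with no hand on it, it settles in about 1.5 s, and between the stops it tilts about 0.005 rad for each mm the steel weight is away from the balance point.
- poise (a joint): Place of the steel weight along the rod, m: 0 = middle over the pivot, positive = towards the left plate (+y of the balance), ends at -0.042 and +0.042. It grips the rod with about 5 N of friction and stays where it is left. It is on the beam, so pushing it first tips the whole beam over to its stop (its top swings as much as 20 mm with little force) before it begins to slide: the tilt is true only with the fingers off, and finger travel is not weight travel.
- poise_top (a point): Centre of the top face of the steel weight, which stands 132 mm above the bench when level. The weight is a stepped block: upper part 34x20 mm (x, y), from 18 to 47 mm above the rod's axis, lower part 40x26 mm, from 12 mm below to 18 mm above the axis. The rod (10 mm thick, axis 85 mm above the bench, knobs of 14 mm at its ends 58 mm either side of the middle) runs along the y of the balance; its ends rise and fall 7 mm with the tilt.
- left_plate_top (a point): Centre of the top face of the left plate (+y), aluminium, flat and without a rim, 170x150x5 mm (x, y, z).
- right_plate_top (a point): Centre of the top face of the right plate (-y), the same.
- block_long: Timber offcut, solid, 45x160x30 mm (x, y, z in its own frame: its long side is its y). Origin: centre of its underside. Its weight goes roughly by its size, about 104 g, give or take a tenth. It starts on the outer or the inner half of the left plate, beside the short block, and stays on that plate.
- block_mid: Timber offcut, solid, 50x130x22 mm (x, y, z in its own frame: its long side is its y). Origin: centre of its underside. Its weight goes roughly by its size, about 69 g, give or take a tenth. It starts alone on the outer half of the right plate (the half away from the pivot) and stays there.
- block_short: Timber offcut, solid, 50x80x18 mm (x, y, z in its own frame: its long side is its y). Origin: centre of its underside. Its weight goes roughly by its size, about 35 g, give or take a tenth. It starts on the left plate, inner or outer half (which one changes). Long block on one side and these two on the other nearly balance; the steel weight makes up the rest.
- tape_measure: Pocket tape measure, 66x84x44 mm, bystander on the bench. Origin: centre of its underside.
- tape_roll: Roll of masking tape, 96 mm across, 24 mm high, bystander lying on the bench. Origin: centre of its underside.
- pliers: Pliers, 49x162x13 mm, bystander lying on the bench. Origin: centre of its underside.
There are look-alikes about, which are no part of the job. Of the things that look like the block_short, the larger one is meant.

How it is judged:
On the way:
1. the long block lies alone on the left plate, the other two flat on the right plate, let go (x of block_long in the frame of left_plate_top between -0.05 and 0.05 m and y of block_long in the frame of left_plate_top between -0.07 and 0.07 m and z of block_long in the frame of left_plate_top between -0.004 and 0.006 m and x of block_mid in the frame of right_plate_top between -0.05 and 0.05 m and y of block_mid in the frame of right_plate_top between -0.07 and 0.07 m and z of block_mid in the frame of right_plate_top between -0.004 and 0.006 m and x of block_short in the frame of right_plate_top between -0.05 and 0.05 m and y of block_short in the frame of right_plate_top between -0.07 and 0.07 m and z of block_short in the frame of right_plate_top between -0.004 and 0.006 m and contact force between the fingers and block_long below 0.05 N and contact force between the fingers and block_mid below 0.05 N and contact force between the fingers and block_short below 0.05 N), for 0.2 s.
At the end, for the whole second after the job is handed in: The long block lies flat on the left plate and the middle and short blocks flat on the right plate (origins within 50 mm along x and 70 mm along y of the plate's centre), the beam rests within 0.025 rad of level, and nothing touches the balance or the blocks (all of step 1 and value of joint beam between -0.025 and 0.025 rad and velocity of joint beam between -0.03 and 0.03 rad/s and contact force between each of the arm, the fingers and balance below 0.05 N).
It fails at once if the fingers or the arm press on the balance (plates, rod or steel weight) with more than 12 N (contact force between any of the fingers, the arm and balance above 12 N).
It fails at once if a block is dropped or pressed onto the balance with more than 15 N (contact force between any of block_long, block_mid, block_short and balance above 15 N).
It fails at once if a bystander (tape measure, tape roll, pliers) is moved more than 30 mm (distance of any of tape_measure, tape_roll, pliers from where it was at the start of the episode above 0.03 m).
It also fails if it takes over 67 s, if anything falls off the work surface, if the arm or the gripper's body presses on something with over 40 N, if the wrist force passes 120 N, or if a joint passes its speed limit or range.

## Working session

There is one attempt and no reset: what is moved stays moved. The work goes in short steps, Python scripts to look and compute and a tool call to move; the robot and the scene stay as the last step left them, time stands still between calls to the robot, and variables do not carry over. Pictures are saved under pics/ and viewed, at most 10 in all, crops included, and the job is handed in when it is done.

Besides the shell and the picture viewer there is one more tool, called after "Request:" as name(argument=value, ...) on one line, values as JSON. servo_tool: Moves the arm, as the interface text tells. Its arguments: {"type":"object","properties":{"rows":{"type":"array","items":{"type":"array"}},"squeeze":{"type":"number"}},"required":["rows"]}

```bash
mkdir -p pics; ls; cat > h.py <<'E'
import numpy as np, cv2
from cell import bot
def ray(p,uv):
    T=np.array(p["cam_to_world"]); d=np.array([(uv[0]-p["cx"])/p["fx"],-(uv[1]-p["cy"])/p["fy"],-1.])
    return T[:3,3],T[:3,:3]@d
def atz(p,uv,z):
    o,d=ray(p,uv); return o+d*(z-o[2])/d[2]
def proj(p,X):
    T=np.array(p["cam_to_world"]); c=T[:3,:3].T@(np.array(X)-T[:3,3])
    return np.array([p["cx"]+p["fx"]*c[0]/-c[2], p["cy"]-p["fy"]*c[1]/-c[2]])
def tri(p,u,q,v):
    a,d=ray(p,u); b,e=ray(q,v)
    A=np.stack([d,-e],1); s=np.linalg.lstsq(A,b-a,rcond=None)[0]
    return (a+d*s[0]+b+e*s[1])/2, np.linalg.norm(a+d*s[0]-b-e*s[1])
def save(p,n,box=None,k=1):
    im=p["image"][:,:,::-1]
    if box: im=im[box[1]:box[3],box[0]:box[2]]
    cv2.imwrite("pics/"+n,cv2.resize(im,None,fx=k,fy=k,interpolation=cv2.INTER_CUBIC))
E
cat > a.py <<'E'
from h import *
np.set_printoptions(precision=4,suppress=True)
t=bot.get_image("top"); s=bot.get_image("side")
save(t,"top0.png"); save(s,"side0.png")
print({k:v for k,v in t.items() if k not in("image",)}.keys(), t.get("dist"))
for p,n in((t,"top"),(s,"side")):
    print(n,np.array(p["cam_to_world"]),p["fx"])
    for l in "balance poise_top left_plate_top right_plate_top block_long block_mid block_short tape_measure tape_roll pliers".split():
        print(l,[(np.round(r["location"],1),round(r["conf"],2)) for r in bot.place_of(l,p)], [(np.round(r["rect"],0)) for r in bot.outline_of(l,p)])
st=bot.observe();print(st["t"],st["tool_pos"],st["tool_rot"],bot.grip_point_offset)
E
python3 a.py
```

```text
pics
dict_keys(['fx', 'fy', 'cx', 'cy', 'cam_to_world', 'shot']) None
top [[ 0.0061  0.979  -0.2038  0.287 ]
 [-1.      0.007   0.004  -0.0571]
 [ 0.0053  0.2037  0.979   1.7166]
 [ 0.      0.      0.      1.    ]] 488.04732020751663
balance [(array([305.1, 218.5]), 0.77)] [array([307., 214., 156.,  54.])]
poise_top [(array([290.8, 212.9]), 0.69)] []
left_plate_top [(array([252.2, 208.5]), 0.92), (array([371.3, 216.1]), 0.21)] [array([252., 213.,  49.,  51.])]
right_plate_top [(array([361.2, 214.7]), 0.61)] [array([364., 216.,  52.,  51.])]
block_long [(array([260.8, 211.1]), 0.65)] [array([260., 210.,  21.,  50.])]
block_mid [(array([371.9, 215.3]), 0.9)] [array([372., 216.,  17.,  40.]), array([293., 214.,   4.,  13.])]
block_short [(array([237.8, 205.8]), 0.68), (array([206.7, 196.7]), 0.51)] [array([240., 207.,  17.,  28.]), array([209., 195.,  20.,  14.])]
tape_measure [(array([359.4, 160.3]), 0.95)] [array([360., 157.,  21.,  21.]), array([294., 212.,   7.,  16.])]
tape_roll [(array([304.5, 154.3]), 0.76)] [array([307., 155.,  24.,  30.])]
pliers [(array([425.8, 246.8]), 0.71),
[... 630 characters left out ...]
  23.])]
block_long [(array([293.2, 240. ]), 0.95)] [array([297., 236.,  77.,  30.])]
block_mid [(array([354.9, 173.7]), 0.84)] [array([357., 171.,  50.,  17.]), array([320., 210.,  21.,  26.])]
block_short [(array([279. , 254.3]), 0.56)] [array([279., 254.,  50.,  27.]), array([226., 307.,  31.,  26.]), array([358., 171.,  49.,  20.])]
tape_measure [(array([282.2, 196.8]), 0.59)] [array([281., 194.,  24.,  19.]), array([320., 210.,  20.,  30.])]
tape_roll [(array([248.9, 223.3]), 0.66)] [array([296., 235.,  77.,  30.]), array([282., 194.,  22.,  14.])]
pliers [(array([387.9, 187.2]), 0.57)] [array([395., 189.,  26.,  20.])]
2.1 [0.1425 0.5828 0.192 ] [ 0.      0.1196  0.9928 -0.    ] 0.0187
```

```bash
python3 - <<'E'
import cv2,numpy as np
t=cv2.imread("pics/top0.png");s=cv2.imread("pics/side0.png")
a=cv2.resize(t[140:270,180:450],None,fx=2.9,fy=2.9,interpolation=2)
cv2.imwrite("pics/tc.png",a)
cv2.imwrite("pics/sc.png",cv2.resize(s[150:340,200:430],None,fx=3.1,fy=3.1,interpolation=2))
E
```

```text
(no output)
```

View pics/tc.png

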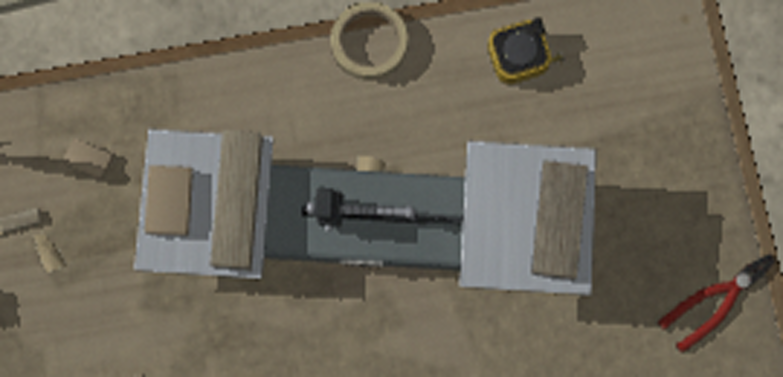

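View pics/sc.png

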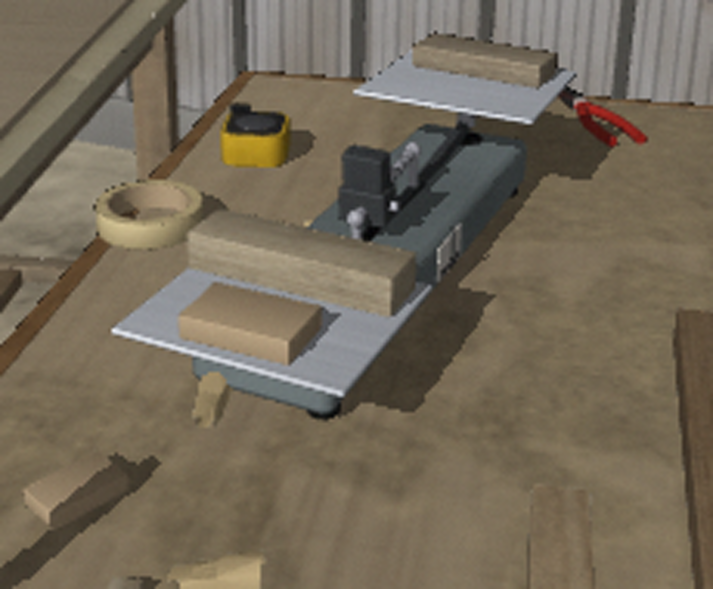

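The task's short block is the large reddish one on the left plate, at top px (240,207) and side px (279,254). The similar piece lying on the bench at top px (209,195) is smaller, so it is a decoy. In both crops the steel weight is near the left end of the rod, at top px (291,213).

```bash
cat > fit.py <<'E'
from h import *
from scipy.optimize import minimize
np.set_printoptions(precision=4,suppress=True)
def box(x,y,yaw,z,d):
    c,s=np.cos(yaw),np.sin(yaw)
    return [(x+c*a-s*b,y+s*a+c*b,z+e) for a in(-d[0]/2,d[0]/2) for b in(-d[1]/2,d[1]/2) for e in(0,d[2])]
def cost(v,z,d,views):
    tot=0
    for p,m in views:
        h=cv2.convexHull(np.array([proj(p,X) for X in box(*v,z,d)],np.float32))
        im=np.zeros((1600,2560),np.uint8); cv2.fillConvexPoly(im,((h+.5)*4*16).astype(np.int32),255,shift=4)
        im=cv2.resize(im,(640,400),interpolation=cv2.INTER_AREA)/255.
        tot+=np.abs(im-m).sum()/m.sum()
    return tot
def fit(label,z,d,x0,cams,near=None):
    views=[]
    for p in cams:
        r=bot.outline_of(label,p)
        r=[q for q in r if np.linalg.norm(np.array(q["rect"][:2])-proj(p,[x0[0],x0[1],z]))<15]
        if r: views.append((p,r[0]["pixels"].astype(float)))
    best=None
    for dy in(-.1,0,.1):
        v0=np.array(x0)+[0,0,dy]
        r=minimize(cost,v0,(z,d,views),method="Nelder-Mead",options=dict(initial_simplex=v0+np.array([[0,0,0],[.012,0,0],[0,.012,0],[0,0,.12]]),xatol=2e-4,fatol=1e-4,maxiter=120))
        if best is None or r.fun<best.fun: best=r
    return best.x,best.fun/len(views),len(views)
E
python3 - <<'E'
from fit import *
t=bot.get_image("top"); s=bot.get_image("side")
P={}
for l in("left_plate_top","right_plate_top","poise_top"):
    a=bot.place_of(l,t)[0]["location"];b=bot.place_of(l,s)[0]["location"]
    P[l]=tri(t,a,s,b); print(l,P[l], atz(t,a,{"l":.067,"r":.113,"p":.132}[l[0]]))
L,R=P["left_plate_top"][0],P["right_plate_top"][0]; d=L-R; yaw=np.arctan2(-d[0],d[1]); print("yaw",yaw)
for l,z,d in(("left_plate_top",.062,(.17,.15,.005)),("right_plate_top",.108,(.17,.15,.005)),("block_short",.067,(.05,.08,.018)),("block_long",.067,(.045,.16,.03)),("block_mid",.113,(.05,.13,.022))):
    a=bot.place_of(l,t)[0]["location"]; x=atz(t,a,z); print(l,x)
    y0=yaw if "plate" in l else yaw+np.pi/2
    cams=[t] if l=="left_plate_top" else [t,s]
    print(fit(l,z,d,[x[0],x[1],y0],cams), fit(l,z,d,[x[0],x[1],y0],[t]) if "block" in l else "")
print(bot.observe()["t"])
E
```

```text
left_plate_top (array([0.5723, 0.1608, 0.0592]), np.float64(0.004335171978682556)) [0.5689 0.159  0.067 ]
right_plate_top (array([ 0.54  , -0.2131,  0.1172]), np.float64(0.008861328159098805)) [ 0.5363 -0.2144  0.113 ]
poise_top (array([0.555 , 0.0253, 0.1223]), np.float64(0.007329577227310845)) [0.5569 0.0258 0.132 ]
yaw -0.0861579524874592
left_plate_top [0.5697 0.1597 0.062 ]
(array([ 0.5682,  0.1711, -0.0578]), np.float64(0.9820196433003581), 1) 
right_plate_top [ 0.537  -0.2149  0.108 ]
(array([ 0.547 , -0.2081, -0.0334]), np.float64(0.34947575502086176), 1) 
block_short [0.5751 0.2079 0.067 ]
(array([0.5698, 0.2104, 1.5444]), np.float64(0.11376543041638426), 2) (array([0.5692, 0.2118, 1.497 ]), np.float64(0.09451931716082658), 1)
block_long [0.5683 0.1378 0.067 ]
(array([0.5696, 0.1304, 1.5218]), np.float64(0.07976752972994472), 2) (array([0.5696, 0.1305, 1.5219]), np.float64(0.05534025374855825), 1)
block_mid [ 0.5459 -0.2405  0.113 ]
(array([ 0.5449, -0.2426,  1.4516]), np.float64(0.0906057557830881), 2) (array([ 0.5438, -0.2423,  1.4538]), np.float64(0.08676060038755871), 1)
3.35
```

Request:
servo_tool(rows=[[[0, 0, -2.2], [-20.14, -10.39, 1.5], 50], [[0, 0, -2.2], [-20.14, -10.39, 1.5], 50], [[0, 0, -2.2], [-20.14, -10.39, 1.5], 50], [[0, 0, -2.2], [-20.14, -10.39, 1.5], 50], [[0, 0, -2.2], [-20.14, -10.39, 1.5], 50], [[0, 0, -2.2], [-20.14, -10.39, 1.5], 50], [[0, 0, -2.2], [-20.14, -10.39, 1.5], 50], [[0, 0, -2.2], [-20.14, -10.39, 1.5], 50], [[0, 0, -2.2], [-20.14, -10.39, 1.5], 50], [[0, 0, -2.2], [-20.14, -10.39, 1.5], 50], [[0, 0, -2.2], [-20.14, -10.39, 1.5], 50], [[0, 0, -2.2], [-20.14, -10.39, 1.5], 50]], squeeze=10)

```text
t: 4.35
tool_pos: [0.5189, 0.2549, 0.1592]
tool_rot: [0.0, 0.024, 1.0, 0.0]
wrist_force: [0.2, 2.0, -0.8]
grip_width: 0.0704
finger_force: 0.0
```

Request:
servo_tool(rows=[[[0, 0, 0], [0, 0, 0], 50], [[0, 0, 0], [0, 0, 0], 50]])

```text
t: 4.52
tool_pos: [0.519, 0.2549, 0.1589]
tool_rot: [-0.0, 0.026, 1.0, -0.0]
wrist_force: [0.5, -0.3, -1.1]
grip_width: 0.0708
finger_force: 0.0
```

Request:
servo_tool(rows=[[[0, 0, 0], [-2.13, -1.65, 0], 50], [[0, 0, 0], [-2.13, -1.65, 0.3], 50], [[0, 0, 0], [-2.13, -1.65, 1.5], 50], [[0, 0, 0], [-2.13, -1.65, 2.6], 50], [[0, 0, 0], [-2.13, -1.65, 3.2], 50], [[0, 0, 0], [-2.13, -1.65, 3.5], 50], [[0, 0, 0], [-2.13, -1.65, 3.5], 50], [[0, 0, 0], [-2.13, -1.65, 3.5], 50]])

```text
t: 5.18
tool_pos: [0.5682, 0.2138, 0.0721]
tool_rot: [-0.0, 0.023, 1.0, 0.0]
wrist_force: [0.7, 0.3, -0.1]
grip_width: 0.0703
finger_force: 0.0
```

```bash
python3 - <<'E'
from h import *
s=bot.get_image("side"); save(s,"s1.png",(200,130,430,320),3.1)
print(bot.observe()["tool_pos"])
E
```

```text
[0.56900316 0.21380634 0.07276362]
```

View pics/s1.png

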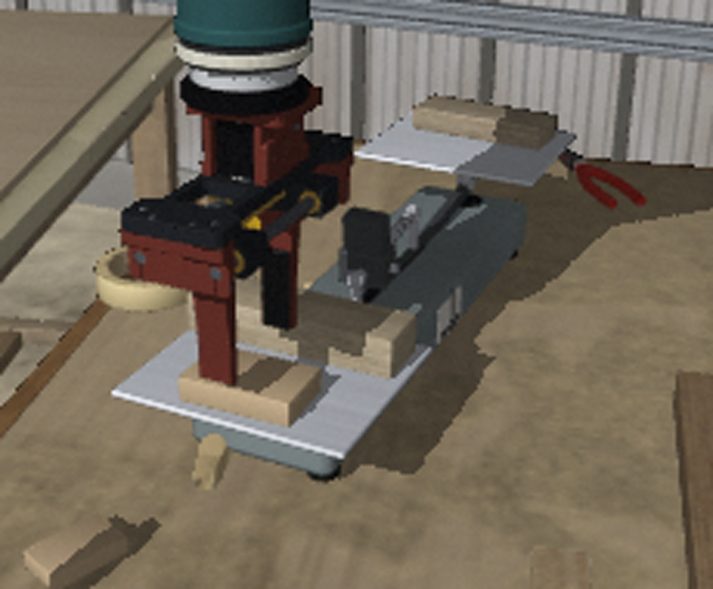

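```bash
python3 - <<'E'
from h import *
s=bot.get_image("side"); f=lambda X:(np.round((proj(s,X)-[200,130])*3.1))
for y in(.2488,.262): 
  for x in(.559,.579): print("tip",x,y,f([x,y,.0727]),f([x,y,.087]))
for y in(.187,.235):
  for x in(.53,.61): print("blk",x,y,f([x,y,.067]),f([x,y,.085]))
for x in(.49,.64):print("plate edge",f([x,.237,.067]))
t=bot.get_image("top"); save(t,"t1.png",(200,160,320,260),6)
E
```

```text
tip 0.559 0.2488 [238. 420.] [238. 401.]
tip 0.579 0.2488 [210. 414.] [209. 394.]
tip 0.559 0.262 [229. 431.] [228. 411.]
tip 0.579 0.262 [200. 424.] [199. 404.]
blk 0.53 0.187 [320. 390.] [320. 366.]
blk 0.61 0.187 [212. 366.] [211. 343.]
blk 0.53 0.235 [290. 427.] [290. 402.]
blk 0.61 0.235 [177. 401.] [176. 377.]
plate edge [348. 442.]
plate edge [135. 393.]
```

View pics/t1.png

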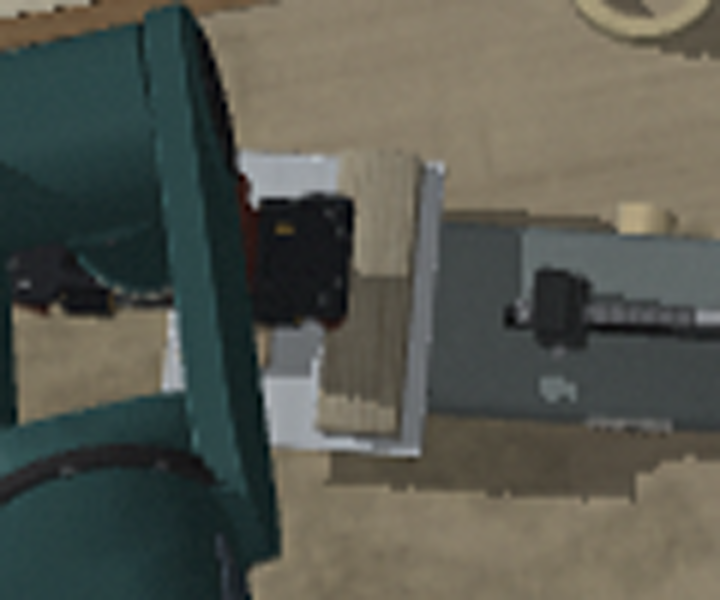

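Request:
servo_tool(rows=[[[0, 0, 0], [0, 0, -1], 50], [[0, 0, 0], [0, 0, -2], 50], [[0, 0, 0], [0, 0, -2.4], 50], [[0, 0, 0], [0, 0, -2.4], 50], [[0, 0, 0], [0, 0, -2.4], 50]])

```text
t: 5.75
tool_pos: [0.5693, 0.213, 0.1325]
tool_rot: [0.001, 0.024, 1.0, 0.0]
wrist_force: [0.1, 0.5, -1.4]
grip_width: 0.071
finger_force: 0.0
```

```bash
python3 - <<'E'
from h import *
s=bot.get_image("side"); o=bot.observe();print(o["tool_pos"],o["grip_width"]); np.save("m1.npy",s["image"])
E
```

```text
[0.5683479  0.21272372 0.13134518] 0.07095191512552461
```

Request:
servo_tool(rows=[[[0, 0, 0], [0, 0, 0], 125], [[0, 0, 0], [0, 0, 0], 125], [[0, 0, 0], [0, 0, 0], 125], [[0, 0, 0], [0, 0, 0], 125]])

```text
t: 6.13
tool_pos: [0.5682, 0.2126, 0.1308]
tool_rot: [-0.001, 0.024, 1.0, -0.0]
wrist_force: [-0.2, -0.2, -0.5]
grip_width: 0.0476
finger_force: 0.0
```

```bash
python3 - <<'E'
from h import *
s=bot.get_image("side"); o=bot.observe();print(o["tool_pos"],o["grip_width"],o["t"])
ims=[]
P=o["tool_pos"]
for im,w in((np.load("m1.npy"),.0705),(s["image"],o["grip_width"])):
    im=cv2.resize(im[130:290,210:340],None,fx=3,fy=3,interpolation=2)[:,:,::-1].copy()
    for sy in(-1,1):
        c=(proj(s,[P[0],P[1]+sy*w/2,P[2]])-[210,130])*3; cv2.circle(im,tuple(c.astype(int)),3,(0,255,0),-1)
    ims.append(im)
cv2.imwrite("pics/cmp.png",np.hstack(ims))
E
```

```text
[0.56834534 0.2126875  0.13098459] 0.045602435055672706 6.1833
```

View pics/cmp.png

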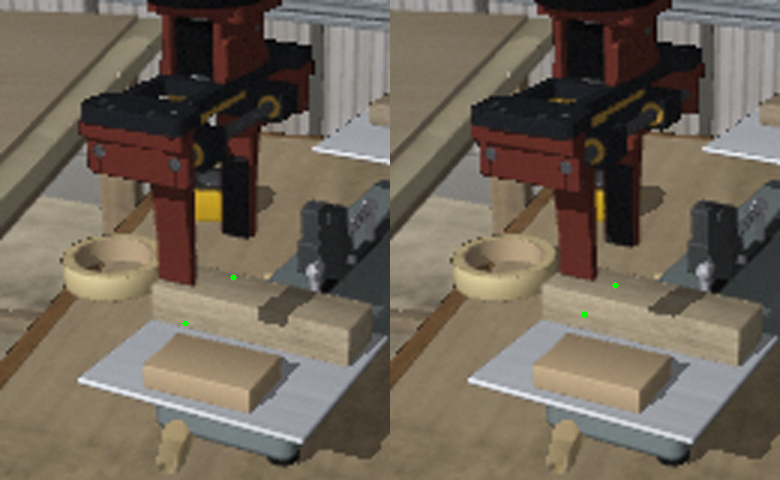

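```bash
python3 - <<'E'
from h import *
t=bot.get_image("top")
for z in(.15,.18,.2,.23): print(z,proj(t,[.569,.2138-.089,z]),proj(t,[.569,.2138,z]))
save(t,"t2.png",(200,150,320,250),6)
E
```

```text
0.15 [260.7168534  205.11336619] [233.38889545 204.92486163]
0.18 [259.67814214 203.44381249] [231.83569506 203.25138405]
0.2 [258.96367888 202.29543293] [230.76734002 202.10029741]
0.23 [257.85729202 200.51710208] [229.11291959 200.31776149]
```

View pics/t2.png

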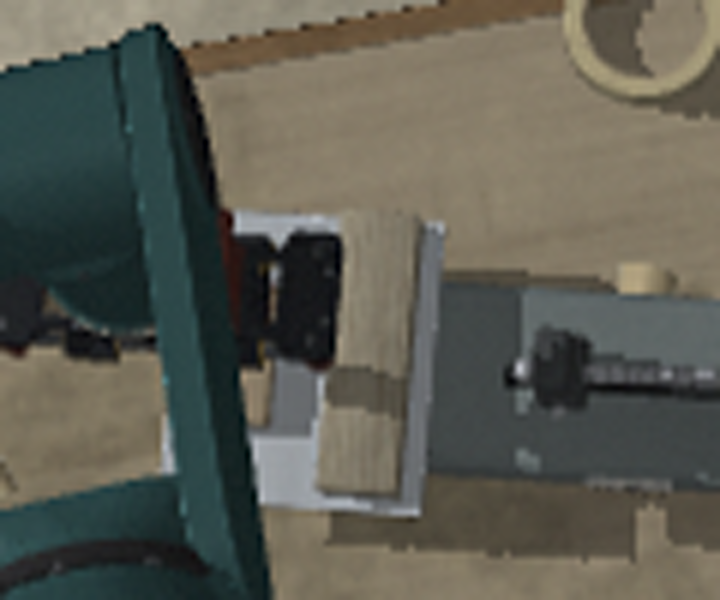

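```bash
python3 - <<'E'
from h import *
s=bot.get_image("side")
def aty(c,y):
    o,d=ray(s,[c[0]/3+210,c[1]/3+130]); return o+d*(y-o[1])/d[1]
for c,y in(((155,277),.2617),((195,283),.2617),((222,233),.1773),((250,238),.1773),((560,274),.249),((597,280),.249),((606,242),.19),((633,246),.19)):
    c=(c[0]-390*(c[0]>400),c[1]); print(aty(c,y))
E
```

```text
[0.58125287 0.2617     0.16710452]
[0.55401174 0.2617     0.16832943]
[0.57649277 0.1773     0.16287061]
[0.55583329 0.1773     0.16284691]
[0.57780289 0.249      0.16410461]
[0.55232255 0.249      0.16489827]
[0.57483864 0.19       0.16180811]
[0.55515387 0.19       0.16244274]
```

The view shows the fingertips about 32 mm above where the reported TCP would put them, at both openings. I'll lower in guarded steps and watch the force.

Request:
servo_tool(rows=[[[0, 0, 0], [0, -0.06, 0], 50], [[0, 0, 0], [0, -0.06, 1], 50], [[0, 0, 0], [0, -0.06, 2], 50], [[0, 0, 0], [0, -0.06, 2.6], 50], [[0, 0, 0], [0, -0.06, 2.8], 50], [[0, 0, 0], [0, -0.06, 2.9], 50], [[0, 0, 0], [0, -0.06, 3.0], 50], [[0, 0, 0], [0, -0.06, 3.0], 50]])

```text
t: 6.95
tool_pos: [0.5692, 0.2114, 0.0572]
tool_rot: [0.001, 0.024, 1.0, 0.0]
wrist_force: [-0.0, 0.6, -0.6]
grip_width: 0.0703
finger_force: 0.0
```

```bash
python3 - <<'E'
from h import *
s=bot.get_image("side"); save(s,"s3.png",(230,190,340,290),6)
o=bot.observe();print(o["tool_pos"],o["wrist_force"],o["qpos"])
E
```

```text
[0.5693817  0.21146471 0.05750439] [ 0.01928985 -1.06747114  0.06812958] [ 2.41988741e-01  5.12475219e-01  1.63227189e+00 -1.15221338e-04
  9.95340379e-01 -1.28097997e+00]
```

View pics/s3.png

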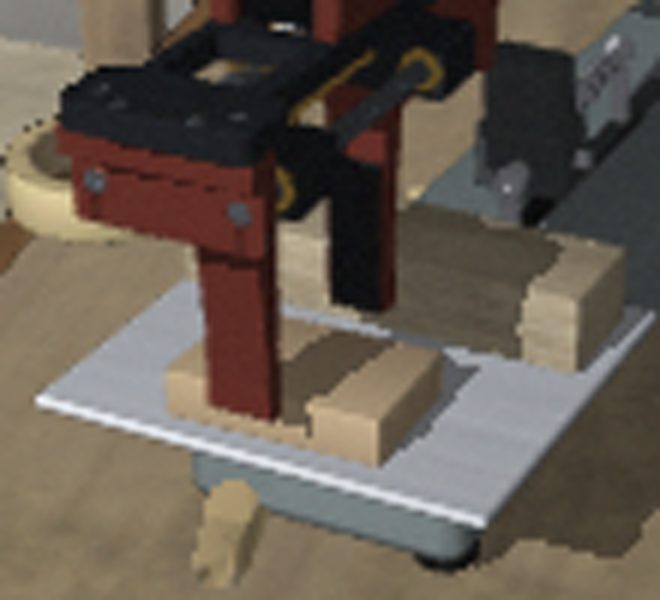

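The fingers straddle the short block with the tips at about z = 0.09, as measured. I'll go down another 15 mm and close.

Request:
servo_tool(rows=[[[0, 0, 0], [0, -0.02, 0.3], 50], [[0, 0, 0], [0, -0.02, 0.5], 50], [[0, 0, 0], [0, -0.02, 0.6], 50], [[0, 0, 0], [0, -0.02, 0.6], 50], [[0, 0, 0], [0, -0.02, 0.6], 160], [[0, 0, 0], [0, -0.02, 0.6], 160], [[0, 0, 0], [0, -0.02, 0.6], 160], [[0, 0, 0], [0, -0.02, 0.6], 160], [[0, 0, 0], [0, -0.02, 0.6], 160], [[0, 0, 0], [0, -0.02, 0.6], 160]])

```text
t: 7.83
tool_pos: [0.5687, 0.2108, 0.0418]
tool_rot: [0.0, 0.024, 1.0, -0.0]
wrist_force: [-0.0, 0.4, 0.1]
grip_width: 0.05
finger_force: 9.9
```

Request:
servo_tool(rows=[[[0, 0, 0], [0, 0, -0.4], 160], [[0, 0, 0], [0, 0, -1.4], 160], [[0, 0, 0], [0, 0, -2.8], 160], [[0, 0, 0.1], [0.1, -1, -4.0], 160], [[0, 0, 0.2], [0.1, -2.4, -4.2], 160], [[0, 0, 0.3], [0.2, -3.9, -4.2], 160], [[0, 0, 0.45], [0.2, -5.4, -4.2], 160], [[0, 0, 0.45], [0.3, -6.9, -4.2], 160], [[0, 0, 0.45], [0.3, -8.4, -4.2], 160], [[0, 0, 0.45], [0.4, -9.9, -4.2], 160], [[0, 0, 0.45], [0.4, -11.4, -4.2], 160], [[0, 0, 0.45], [0.44, -12.5, -4.2], 160]])

```text
t: 8.83
tool_pos: [0.5424, -0.1038, 0.1477]
tool_rot: [0.0, 0.044, 0.999, -0.001]
wrist_force: [-0.8, 0.5, -0.6]
grip_width: 0.05
finger_force: 9.9
```

Request:
servo_tool(rows=[[[0, 0, 0], [0, -1, 0], 160], [[0, 0, 0], [0, -1.8, 0], 160], [[0, 0, 0], [0, -2.3, 0], 160], [[0, 0, 0], [0, -2.5, 0], 160], [[0, 0, 0], [0, -2.5, 0], 160], [[0, 0, 0], [0, -2.5, 0], 160]])

```text
t: 9.33
tool_pos: [0.5372, -0.1623, 0.1468]
tool_rot: [-0.0, 0.044, 0.999, 0.0]
wrist_force: [-0.1, 0.2, -0.2]
grip_width: 0.0499
finger_force: 9.9
```

```bash
python3 - <<'E'
from fit import *
t=bot.get_image("top"); s=bot.get_image("side"); o=bot.observe(); print(o["t"],o["tool_pos"],o["tool_rot"],o["grip_width"],o["finger_force"])
print(fit("block_long",.067,(.045,.16,.03),[.5696,.1304,1.52],[t,s]))
for l,z in(("left_plate_top",.067),("right_plate_top",.113),("block_mid",.113),("block_short",.15)):
  for p in(t,s): print(l,[(np.round(r["location"],1),round(r["conf"],2),atz(p,r["location"],z)) for r in bot.place_of(l,p)][:2])
save(s,"s4.png",(240,110,430,280),4)
E
```

```text
9.4333 [ 0.5372 -0.1618  0.1467] [-0.0001  0.043   0.9991  0.0002] 0.05016268922497156 9.946953803300858
(array([0.5706, 0.1301, 1.5154]), np.float64(0.08785422904494262), 2)
left_plate_top [(array([252.1, 208.6]), 0.93, array([0.5716, 0.1636, 0.067 ]))]
left_plate_top [(array([251. , 221.6]), 0.25, array([0.7083, 0.0896, 0.067 ]))]
right_plate_top [(array([362.1, 215.9]), 0.8, array([ 0.5416, -0.2088,  0.113 ])), (array([365.2, 156.9]), 0.19, array([ 0.7451, -0.2219,  0.113 ]))]
right_plate_top [(array([352.2, 176.1]), 0.64, array([ 0.5417, -0.2052,  0.113 ])), (array([283.8, 200.9]), 0.17, array([0.6436, 0.0398, 0.113 ]))]
block_mid [(array([371.3, 214.7]), 0.43, array([ 0.5458, -0.2395,  0.113 ]))]
block_mid [(array([357.8, 172.5]), 0.86, array([ 0.5355, -0.2434,  0.113 ]))]
block_short [(array([346.8, 212.2]), 0.67, array([ 0.5476, -0.1557,  0.15  ])), (array([206.5, 194.3]), 0.63, array([0.6037, 0.3032, 0.15  ]))]
block_short [(array([282.3, 199.6]), 0.61, array([0.6115, 0.1131, 0.15  ])), (array([228.3, 310. ]), 0.58, array([0.5138, 0.4769, 0.15  ]))]
```

View pics/s4.png

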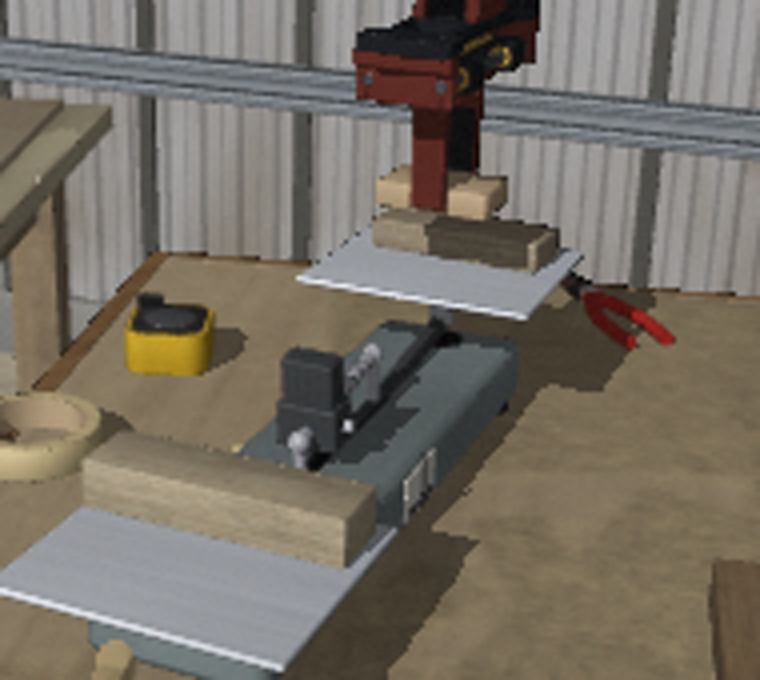

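Request:
servo_tool(rows=[[[0, 0, 0], [-0.1, 0, 0.8], 160], [[0, 0, 0], [-0.1, 0, 1.6], 160], [[0, 0, 0], [-0.1, 0, 2.0], 160], [[0, 0, 0], [-0.1, 0, 2.2], 160], [[0, 0, 0], [-0.1, 0, 2.26], 160], [[0, 0, 0], [-0.1, 0, 2.32], 160], [[0, 0, 0], [-0.1, 0, 2.38], 160], [[0, 0, 0], [-0.1, 0, 2.42], 160], [[0, 0, 0], [-0.1, 0, 2.44], 160], [[0, 0, 0], [-0.1, 0, 2.44], 160]])

```text
t: 10.77
tool_pos: [0.5401, -0.1635, 0.0862]
tool_rot: [0.0, 0.044, 0.999, -0.0]
wrist_force: [1.5, 0.3, 0.1]
grip_width: 0.05
finger_force: 9.9
```

Request:
servo_tool(rows=[[[0, 0, 0], [0, 0, 0], 130], [[0, 0, 0], [0, 0, 0], 85], [[0, 0, 0], [0, 0, 0], 85], [[0, 0, 0], [0, 0, 0], 85], [[0, 0, 0], [0, 0, 0], 85]])

```text
t: 11.18
tool_pos: [0.5397, -0.1633, 0.0857]
tool_rot: [-0.0, 0.043, 0.999, -0.0]
wrist_force: [0.4, 0.3, -0.4]
grip_width: 0.0584
finger_force: 0.0
```

Request:
servo_tool(rows=[[[0, 0, 0], [0, 0, -0.2], 85], [[0, 0, 0], [0, 0, -1.0], 85], [[0, 0, 0], [0, 0, -2.2], 85], [[0, 0, 0], [0, 0.6, -3.4], 255], [[0, 0, 0], [0, 2.0, -4.2], 255], [[0, 0, 0], [0, 3.5, -4.2], 255], [[0, 0, 0], [0, 5.0, -4.2], 255], [[0, 0, 0], [0, 6.5, -4.2], 255], [[0, 0, 0], [0, 8.0, -4.2], 255], [[0, 0, 0], [0, 9.5, -4.2], 255], [[0, 0, 0], [0, 10.8, -4.2], 255], [[0, 0, 0], [0, 11.0, -4.2], 255]])

```text
t: 12.18
tool_pos: [0.5637, 0.1156, 0.1911]
tool_rot: [0.0, 0.042, 0.999, 0.001]
wrist_force: [0.7, 1.1, 0.2]
grip_width: 0.0026
finger_force: 0.0
```

```bash
cat > look.py <<'E'
from fit import *
import sys
t=bot.get_image("top"); s=bot.get_image("side"); o=bot.observe(); print(o["t"],o["tool_pos"],o["tool_rot"],o["grip_width"],o["wrist_force"])
for l in("left_plate_top","right_plate_top","poise_top","block_long","block_mid","block_short"):
  a=bot.place_of(l,t)[:1];b=bot.place_of(l,s)[:1]
  print(l,[np.round(r["location"],1) for r in a+b],[round(r["conf"],2) for r in a+b], tri(t,a[0]["location"],s,b[0]["location"]) if a and b else "")
save(s,sys.argv[1],(240,110,430,280),4)
E
python3 look.py s5.png
```

```text
12.2833 [0.5635 0.112  0.1909] [ 0.0001  0.042   0.9991 -0.0001] 0.00036612881206723997 [-0.2416 -0.4252 -0.197 ]
left_plate_top [array([252.3, 206. ]), array([287.6, 246.7])] [0.85, 0.67] (array([0.5788, 0.1627, 0.0652]), np.float64(0.004386684879684071))
right_plate_top [array([363.1, 212.7]), array([349.6, 173.1])] [0.82, 0.66] (array([ 0.5516, -0.2117,  0.1187]), np.float64(0.00031485635968883175))
poise_top [array([288.2, 212.3]), array([318.6, 196.8])] [0.57, 0.94] (array([0.5512, 0.0365, 0.1369]), np.float64(0.006491388023396662))
block_long [array([257.8, 210. ]), array([294.2, 242.3])] [0.55, 0.93] (array([0.5679, 0.1442, 0.068 ]), np.float64(0.0025101951604078283))
block_mid [array([370.8, 217.2]), array([356.1, 175.2])] [0.84, 0.57] (array([ 0.5387, -0.2385,  0.1056]), np.float64(0.0003084846487985429))
block_short [array([203.5, 193.9]), array([348.1, 176.6])] [0.65, 0.88] (array([0.4993, 0.2612, 0.2913]), np.float64(0.15365710817024927))
```

View pics/s5.png

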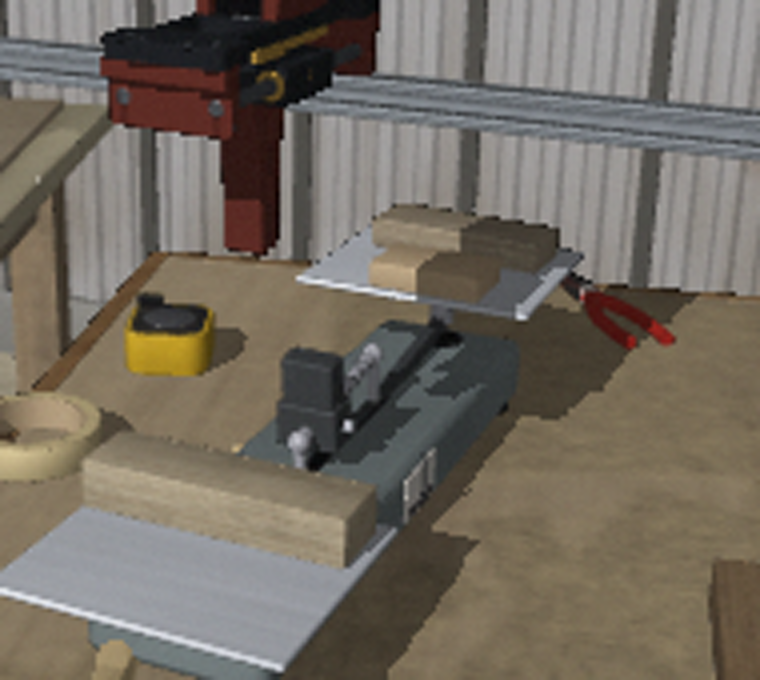

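The short block now lies flat beside the mid block, and the left plate is still down. Next I'll save a reference for tracking the tilt and check the fingertip offset.

```bash
python3 - <<'E'
from h import *
s=bot.get_image("side"); t=bot.get_image("top"); np.savez("ref.npz",s=s["image"],t=t["image"])
o=bot.observe(); y=o["tool_pos"][1]; print(o["tool_pos"])
for c in((228,247),(262,256)):
    o_,d=ray(s,[c[0]/4+240,c[1]/4+110]); print(o_+d*(y+.0135-o_[1])/d[1])
# weight geometry: predicted pixels of upper block corners, side view, for p candidates at tilt -.12
C=np.array([.551,-.027]);yw=-.082;Y=np.array([-np.sin(yw),np.cos(yw)])
def W(p,tilt,h,a): # a along rod, h above rod axis
    yy=p+a;zz=.035+h
    ly=yy*np.cos(tilt)-zz*np.sin(tilt);z=.05+yy*np.sin(tilt)+zz*np.cos(tilt)
    return [*(C+Y*ly),z]
for p in(.03,.035,.04): print(p,"side",proj(s,W(p,-.12,47,0) if 0 else W(p,-.12,.047,0)),"top",proj(t,W(p,-.12,.047,0)))
E
```

```text
[0.56365059 0.11051599 0.19067385]
[0.57116226 0.12401599 0.22366803]
[0.55202227 0.12401599 0.22139389]
0.03 side [322.2219097  196.91190621] top [295.40088379 210.94978279]
0.035 side [321.34110533 197.83770919] top [293.91060996 210.84807271]
0.04 side [320.45276919 198.77142874] top [292.42153741 210.74644462]
```

Request:
servo_tool(rows=[[[0, 0, 0], [0, -1.0, 0], 255], [[0, 0, 0], [0, -1.9, 0.5], 255], [[0, 0, 0], [0, -1.9, 1.6], 255], [[0, 0, 0], [0, -1.9, 2.8], 255], [[0, 0, 0], [0, -1.9, 3.8], 255], [[0, 0, 0], [0, -1.9, 4.2], 255], [[0, 0, 0], [0, -1.9, 4.3], 255], [[0, 0, 0], [0, -1.9, 4.3], 255]])

```text
t: 13.65
tool_pos: [0.5594, 0.0634, 0.083]
tool_rot: [-0.0, 0.043, 0.999, -0.0]
wrist_force: [-0.4, -0.5, 0.7]
grip_width: 0.0004
finger_force: 0.0
```

```bash
python3 - <<'E'
from h import *
o=bot.observe(); print(o["t"],o["tool_pos"],o["wrist_force"])
s=bot.get_image("side"); save(s,"s6.png",(270,150,370,250),6)
E
```

```text
13.65 [0.55937322 0.06342358 0.08299736] [-0.39752453 -0.45627994  0.71647488]
```

View pics/s6.png

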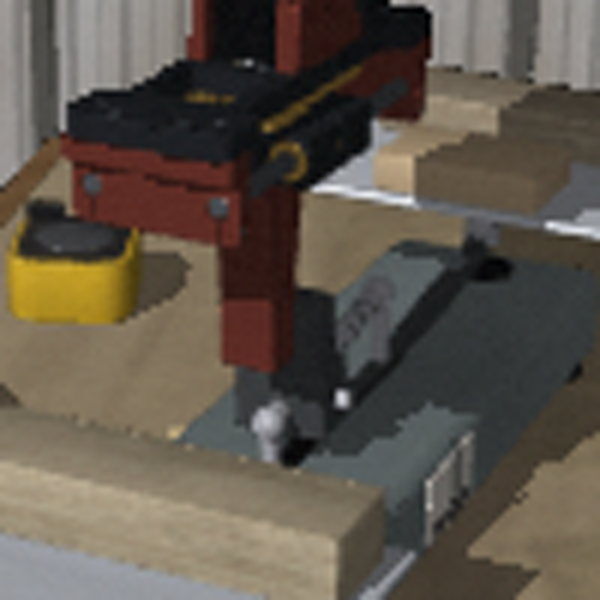

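The fingertips are in front of the steel weight's upper part and above the knob. Now I'll push slowly.

Request:
servo_tool(rows=[[[0, 0, 0], [0, -0.25, 0], 255], [[0, 0, 0], [0, -0.4, 0], 255], [[0, 0, 0], [0, -0.5, 0], 255], [[0, 0, 0], [0, -0.6, 0], 255], [[0, 0, 0], [0, -0.7, 0], 255], [[0, 0, 0], [0, -0.8, 0], 255], [[0, 0, 0], [0, -0.9, 0], 255], [[0, 0, 0], [0, -1.0, 0], 255], [[0, 0, 0], [0, -1.1, 0], 255], [[0, 0, 0], [0, -1.2, 0], 255], [[0, 0, 0], [0, -1.3, 0], 255], [[0, 0, 0], [0, -1.4, 0], 255]])

```text
t: 14.7
tool_pos: [0.5568, 0.0287, 0.0834]
tool_rot: [0.0, 0.044, 0.999, 0.0]
wrist_force: [0.2, 4.4, 3.9]
grip_width: 0.0003
finger_force: 2.4
```

Request:
servo_tool(rows=[[[0, 0, 0], [0, -0.08, 0], 255], [[0, 0, 0], [0, -0.16, 0], 255], [[0, 0, 0], [0, -0.24, 0], 255], [[0, 0, 0], [0, -0.32, 0], 255], [[0, 0, 0], [0, -0.4, 0], 255]])

```text
t: 15.12
tool_pos: [0.5557, 0.0187, 0.0827]
tool_rot: [0.0, 0.044, 0.999, 0.0]
wrist_force: [2.0, 6.0, -2.3]
grip_width: 0.0005
finger_force: 2.4
```

Request:
servo_tool(rows=[[[0, 0, 0], [0, -0.08, 0], 255], [[0, 0, 0], [0, -0.16, 0], 255], [[0, 0, 0], [0, -0.24, 0], 255], [[0, 0, 0], [0, -0.32, 0], 255], [[0, 0, 0], [0, -0.4, 0], 255]])

```text
t: 15.53
tool_pos: [0.5542, 0.0089, 0.0824]
tool_rot: [-0.001, 0.044, 0.999, 0.0]
wrist_force: [2.1, 4.9, -3.8]
grip_width: 0.0003
finger_force: 2.4
```

Request:
servo_tool(rows=[[[0, 0, 0], [0, 0.3, 0], 255], [[0, 0, 0], [0, 1.2, 0], 255], [[0, 0, 0], [0, 2.2, -0.5], 255], [[0, 0, 0], [0, 3.0, -1.8], 255], [[0, 0, 0], [0, 3.8, -3.2], 255], [[0, 0, 0], [0, 4.11, -4.2], 255], [[0, 0, 0], [0, 4.11, -4.3], 255], [[0, 0, 0], [0, 4.11, -4.3], 255], [[0, 0, 0], [0, 4.11, -4.3], 255], [[0, 0, 0], [0, 4.11, -4.3], 255], [[0, 0, 0], [0, 4.11, -4.3], 255], [[0, 0, 0], [0, 4.11, -4.3], 255]])

```text
t: 16.53
tool_pos: [0.5626, 0.1102, 0.1891]
tool_rot: [-0.001, 0.044, 0.999, -0.0]
wrist_force: [0.1, 0.4, 0.4]
grip_width: 0.0004
finger_force: 0.0
```

Request:
servo_tool(rows=[[[0, 0, 0], [0, 0, 0], 255], [[0, 0, 0], [0, 0, 0], 255], [[0, 0, 0], [0, 0, 0], 255], [[0, 0, 0], [0, 0, 0], 255], [[0, 0, 0], [0, 0, 0], 255], [[0, 0, 0], [0, 0, 0], 255]])

```text
t: 17.03
tool_pos: [0.5637, 0.1109, 0.1907]
tool_rot: [0.0, 0.043, 0.999, -0.0]
wrist_force: [-0.4, -0.3, -0.8]
grip_width: 0.0002
finger_force: 0.0
```

```bash
cat > tilt.py <<'E'
from h import *
ref=np.load("ref.npz"); s=bot.get_image("side"); o=bot.observe(); print(o["t"],o["tool_pos"])
g=lambda im:cv2.GaussianBlur(cv2.cvtColor(im,cv2.COLOR_RGB2GRAY).astype(np.float32),(0,0),.7)
A,B=g(ref["s"]),g(s["image"])
def flow(box,tag,X,sgn):
    # search best tilt by predicted pure-z shift, by template NCC
    x0,y0,x1,y1=box; tpl=A[y0:y1,x0:x1]; best=[]
    ks=np.arange(-.01,.251,.0025)
    for d in ks:
        dz=.19*d*sgn; sh=proj(s,[X[0],X[1],X[2]+dz])-proj(s,X)
        w=cv2.getRectSubPix(B,(x1-x0,y1-y0),((x0+x1-1)/2+sh[0],(y0+y1-1)/2+sh[1]))
        best.append(cv2.matchTemplate(w,tpl,cv2.TM_CCOEFF_NORMED)[0,0])
    i=int(np.argmax(best)); print(tag,"tilt",round(-.12+ks[i],4),"ncc",round(float(best[i]),3),"at0",round(float(best[4]),3))
flow((258,214,338,256),"long block",[.57,.13,.08],1)
flow((310,158,390,192),"right",[.54,-.21,.12],-1)
for n in("left_plate_top","right_plate_top","poise_top"): print(n,[np.round(r["location"],1) for r in bot.place_of(n,s)[:1]])
E
python3 tilt.py
```

```text
17.0833 [0.56367839 0.11092098 0.19070627]
long block tilt -0.0625 ncc 0.922 at0 0.808
right tilt -0.0575 ncc 0.905 at0 0.707
left_plate_top [array([291.6, 244. ])]
right_plate_top [array([348.5, 180.3])]
poise_top [array([321.9, 191.9])]
```

Request:
servo_tool(rows=[[[0, 0, 0], [0, -1.2, 0], 255], [[0, 0, 0], [0, -2.4, 0.5], 255], [[0, 0, 0], [0, -2.6, 1.8], 255], [[0, 0, 0], [0, -2.6, 3.0], 255], [[0, 0, 0], [0, -2.6, 4.0], 255], [[0, 0, 0], [0, -2.7, 4.25], 255], [[0, 0, 0], [0, -3.0, 4.3], 255], [[0, 0, 0], [0, -3.2, 4.3], 255], [[0, 0, 0], [0, -3.35, 4.3], 255], [[0, 0, 0], [0, -3.5, 4.3], 255], [[0, 0, 0], [0, -3.6, 4.3], 255], [[0, 0, 0], [0, -3.7, 4.3], 255]])

```text
t: 18.23
tool_pos: [0.5566, 0.0186, 0.0844]
tool_rot: [0.001, 0.044, 0.999, 0.0]
wrist_force: [0.5, 1.0, 1.2]
grip_width: 0.0003
finger_force: 0.5
```

Request:
servo_tool(rows=[[[0, 0, 0], [0, -0.1, 0], 255], [[0, 0, 0], [0, -0.2, 0], 255], [[0, 0, 0], [0, -0.3, 0], 255], [[0, 0, 0], [0, -0.4, 0], 255], [[0, 0, 0], [0, -0.5, 0], 255], [[0, 0, 0], [0, -0.58, 0], 255], [[0, 0, 0], [0, -0.66, 0], 255], [[0, 0, 0], [0, -0.74, 0], 255], [[0, 0, 0], [0, -0.8, 0], 255], [[0, 0, 0], [0, -0.84, 0], 255], [[0, 0, 0], [0, -0.86, 0], 255]])

```text
t: 19.15
tool_pos: [0.5537, -0.0021, 0.0826]
tool_rot: [-0.0, 0.044, 0.999, 0.001]
wrist_force: [2.2, 4.2, -3.3]
grip_width: 0.0005
finger_force: 2.4
```

Request:
servo_tool(rows=[[[0, 0, 0], [0, 0.3, 0], 255], [[0, 0, 0], [0, 1.2, 0], 255], [[0, 0, 0], [0, 2.2, -0.5], 255], [[0, 0, 0], [0, 3.2, -1.8], 255], [[0, 0, 0], [0, 4.2, -3.2], 255], [[0, 0, 0], [0, 4.56, -4.2], 255], [[0, 0, 0], [0, 4.56, -4.3], 255], [[0, 0, 0], [0, 4.56, -4.3], 255], [[0, 0, 0], [0, 4.56, -4.3], 255], [[0, 0, 0], [0, 4.56, -4.3], 255], [[0, 0, 0], [0, 4.56, -4.3], 255], [[0, 0, 0], [0, 4.56, -4.3], 255]])

```text
t: 20.15
tool_pos: [0.5627, 0.1101, 0.1892]
tool_rot: [-0.001, 0.044, 0.999, -0.0]
wrist_force: [0.0, 0.8, 0.4]
grip_width: 0.0008
finger_force: 0.0
```

Request:
servo_tool(rows=[[[0, 0, 0], [0, 0, 0], 255], [[0, 0, 0], [0, 0, 0], 255], [[0, 0, 0], [0, 0, 0], 255], [[0, 0, 0], [0, 0, 0], 255], [[0, 0, 0], [0, 0, 0], 255], [[0, 0, 0], [0, 0, 0], 255], [[0, 0, 0], [0, 0, 0], 255], [[0, 0, 0], [0, 0, 0], 255], [[0, 0, 0], [0, 0, 0], 255], [[0, 0, 0], [0, 0, 0], 255], [[0, 0, 0], [0, 0, 0], 255], [[0, 0, 0], [0, 0, 0], 255]])

```text
t: 21.15
tool_pos: [0.5637, 0.1109, 0.1907]
tool_rot: [-0.0, 0.044, 0.999, -0.0]
wrist_force: [-1.0, -0.3, -0.4]
grip_width: 0.0003
finger_force: 0.0
```

```bash
python3 tilt.py; python3 look.py s7.png
```

```text
21.2 [0.56366713 0.11091942 0.19066901]
long block tilt -0.0075 ncc 0.891 at0 0.674
right tilt -0.0025 ncc 0.829 at0 0.557
left_plate_top [array([288.7, 240.9])]
right_plate_top [array([349.6, 184.1])]
poise_top [array([324.1, 190.9])]
21.45 [0.5637 0.1109 0.1907] [-0.      0.0435  0.9991 -0.0001] 0.0004127095295981774 [-0.3714 -0.1986 -0.7149]
left_plate_top [array([251.8, 207.2]), array([288.5, 240.3])] [0.58, 0.96] (array([0.574 , 0.1629, 0.0814]), np.float64(0.00016215304353481264))
right_plate_top [array([361.4, 216. ]), array([350.7, 183. ])] [0.98, 0.77] (array([ 0.5455, -0.2085,  0.0899]), np.float64(0.0010793037412491632))
poise_top [array([250.9, 207.3]), array([324.8, 193.6])] [0.49, 0.95] (array([0.5284, 0.1433, 0.1953]), np.float64(0.05122737597838891))
block_long [array([259.1, 207.9]), array([294.4, 231.5])] [0.65, 0.82] (array([0.5709, 0.1372, 0.0906]), np.float64(0.0016931082816268094))
block_mid [array([372.6, 216.8]), array([355.9, 181.5])] [0.87, 0.74] (array([ 0.5422, -0.2475,  0.0824]), np.float64(0.0028725966253382346))
block_short [array([347.4, 213.6]), array([227. , 309.5])] [0.94, 0.97] (array([ 0.758 , -0.1111, -0.3538]), np.float64(0.3070736883392416))
```

```bash
python3 -c "
from cell import bot
print(bot.sign_off())"
```

```text
the job is handed in; nothing more can be done
None
```

I moved the short block to the right plate beside the mid block, trimmed the steel weight, and handed the job in; the last look put the beam at about -0.005 rad with nothing touching the balance, but the sign-off returned no verdict.

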